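Find the full tea canister

ROBOT

A 6-joint arm with a two-finger parallel gripper is mounted at the origin on a cart in front of the work surface, level with it; the furniture and walls round the work are solid. World frame = base frame: x ahead of the robot, y to its left, z up, the work surface at z = 0. Lengths are in mm, angles in rad, forces in N, time in s.
With the tool pointing down it reaches from about 275 to 750 mm from the base axis. Payload 10.2 kg.
Tool frame: the origin (TCP) lies midway between the tips of the shut fingers; the grasp point (between the pads) lies 19 mm behind it; z points along the fingers, y is the line along which they close (so a half turn about z gives the same grasp; the last joint's range is limited). The gripper opens to 85 mm and grips with 20 to 120 N. Pads are 22 mm wide; open, the fingers measure 114 mm over their backs; the gripper's body (76 mm by 85 mm) begins 54 mm behind the grasp point. The pads swing forward as they close: fully open they stand 13 mm farther back than shut.
Start: joints at [0.905, 0.313, 1.498, -0, 1.331, -0.223], TCP at [224.96, 474.367, 197.094] pointing down, gripper open.
Joint ranges: [-2.94, 2.94], [-0.97, 2.17], [0.19, 2.56], [-1.23, 4.37], [0.02, 3.11], [-2.88, 2.88]. Speed limits (rad/s): [2.39, 2.39, 3.01, 3.14, 3.14, 3.14].

INTERFACE

Orientations are given as a unit quaternion [w, x, y, z].
In Python, from rig import ctrl gives the robot as it stands.
- The arm moves only by the tool send_rows, never from a script. Its argument "targets" is a list of rows, each a list of 7 numbers: the closure, from -1 (fully open) to 1 (shut), so that 0 is half open, then the shift along the tool's x, y, z in m, then the turn, a rotation vector about the tool's x, y, z in rad. In form: [[claw, dx, dy, dz, ax, ay, az], ...]. A call has exactly 10 rows; each row shifts and turns the commanded pose from where the row before left it, along the tool's axes as they then stand; what a row does not reach is not made up. A row lasts 1/8 s, in which the tool goes at most 62.5 mm and 10.7 degrees, less where a joint would pass 70% of its speed; a pose out of reach is approached as far as the arm can. A call with a gripper value outside its range is refused whole. The fingers move at their own pace and stop on an object; "squeeze" is the grip in N (left out, the last holds). Time passes only in rows, so rows that do not move let the fingers close, or fill a call up. It gives the time, the measured TCP pose, the force, the opening and the grip force at its end, in the units of the state.
- ctrl.sense(): the state, without advancing time (a new reading comes with each control period).
- ctrl.capture(name): name is "scene" or "top"; returns a dict with "img" (384x512x3 uint8, red, green, blue), "camera_matrix" (3x3 intrinsics, pixels), "k1" (the pictures are not rectified: a ray, as slopes to the right and down, at radius r is drawn at 1 + k1 r^2 times it, then the intrinsics apply), "R" (3x3) and "t" (3): a world point X has camera coordinates R X + t. Camera axes: x right, y down, z forward; pixel columns grow to the right and rows downward; lengths in mm; the calibration is good to about 2 mm. A picture is of the moment at which its call begins. There is no depth.
- ctrl.finish_job(): hands the job in; it is judged then, once.
Trained networks look in a picture, given as the dict that the camera call returned (one of the last four; its "shot" number tells which), for a name from the list of things; names that differ only in an ending like _2 or _b are one class to them, and where a whole thing is asked for, a point or a joint stands for the part that bears it (a point fixed in the world has none). Each returns a list of dicts, best first, with "score" (0 to 1); they miss things now and then, are a little off and sometimes report something else, mostly with a low value. They report only what shows in the picture. A call takes as long as a camera call. They do not tell look-alikes from the thing itself.
- ctrl.boxes_of(query, picture): "extent" ([left, top, width, height] in pixels, round what is visible of it).
- ctrl.landmark_of(query, picture): "point" ([column, row] in pixels: a listed point, or the origin of a listed thing).
The state is a dict: "time_s": time; "joints": joint angles; "dq": joint speeds; "tau": joint torques, N m; "eef_pos": TCP position; "ee_rot": TCP orientation; "force": force on the tool from outside, world axes, zero at the start; "wrist_torque": the same for the moment, N m; "grip_width": opening from 0.0 (shut) to 1.0 (fully open); "grip_force": force on a finger pad.
Only numpy, scipy, OpenCV 4.12 (cv2) and the standard library are available. Lean on these libraries where they do the work, as an engineer would, in place of code of your own. Each camera call takes 0.05 s, during which the arm holds its last target. There are 200 camera calls.

TASK

Lift the loose cover board off the tea caddy and lay it flat on the free worktop. Then heft the three look-alike canisters one after the other, from the robot's left to its right: lift each a little clear of the caddy to feel its weight, and set it back upright in its own place. Finish holding the heaviest one in the gripper, upright and still, its underside about 20 cm above the worktop, with the other two standing in their places; do not put it down or let go, do not tip any canister over, and leave the timer, the salt shaker and the mug where they are.

Things in the scene. Friction and masses are not known exactly. Their poses are not given: they have to be found in the camera images.
- caddy: fixed wooden caddy, 110 (x) by 296 mm (y), origin at centre of underside; y runs along the row to the robot's left, x to the rear, yaw within 0.35 rad. Floor 12 mm up; lips at x +-52 (top 23 up), battens at y +-42 (6 wide, top 21 up) part three places centred at y +84, 0, -84. Front and back open above. End panels 12 thick at y +-142, top 116 up, each with a steel pin, 8 across, 12 high, at x 0
- cover: loose wooden board 112 (x) by 312 (y) by 8 mm, 0.3 kg, at first on the end panels, 12 mm holes at y +-142 over the pins: lift straight up over 13 mm. Origin at centre of underside. Steel grip bar on top along y: 110 long, 14 wide (x), 24 to 38 above origin, posts at y +-45; pinch it across x. Free worktop for it (z 0) right of the caddy near x 0.5 m, y -0.24 m, long side along world x
- tin_left: closed steel canister, upright cylinder 54 mm across (lid 54.4), 93 high, lid fixed; origin at centre of underside, z up; in the left place (caddy y = +84 mm), up to 8 mm off its centre. The three look the same; one, any of them, weighs 0.6 to 0.75 kg (6 to 7.4 N), the others 0.22 to 0.29 kg (2.1 to 2.9 N). Hard, takes a 60 N grip; contents may shift 2 mm inside
- tin_middle: closed steel canister, upright cylinder 54 mm across (lid 54.4), 93 high, lid fixed; origin at centre of underside, z up; in the middle place (caddy y = 0), up to 8 mm off its centre. The three look the same; one, any of them, weighs 0.6 to 0.75 kg (6 to 7.4 N), the others 0.22 to 0.29 kg (2.1 to 2.9 N). Hard, takes a 60 N grip; contents may shift 2 mm inside
- tin_right: closed steel canister, upright cylinder 54 mm across (lid 54.4), 93 high, lid fixed; origin at centre of underside, z up; in the right place (caddy y = -84 mm), up to 8 mm off its centre. The three look the same; one, any of them, weighs 0.6 to 0.75 kg (6 to 7.4 N), the others 0.22 to 0.29 kg (2.1 to 2.9 N). Hard, takes a 60 N grip; contents may shift 2 mm inside
- timer: bystander: white round kitchen timer, 64 mm wide, 49 mm high, left of the caddy; origin at the centre of its underside
- salt_shaker: bystander: small white salt shaker, 38 mm wide, 78 mm high, behind the caddy; origin at the centre of its underside
- mug_b: bystander: terracotta-pink mug, 86 by 116 mm with handle, 94 mm high, at the right; origin at the centre of its underside
There are look-alikes about, which are no part of the job. Leave any red look-alike of the tin_middle alone.

How it is judged:
By the outcome, as a careful person would: the job done as asked, in the order asked, and still so for the second after the job is handed in, while the arm keeps its last pose, push and grip.
It also fails if it takes over 72 s, if anything falls off the work surface, if the arm or the gripper's body presses on something with over 40 N, if the wrist force passes 120 N, or if a joint passes its speed limit or range.

## Working session

There is one attempt and no reset: what is moved stays moved. The work goes in short steps, Python scripts to look and compute and a tool call to move; the robot and the scene stay as the last step left them, time stands still between calls to the robot, and variables do not carry over. Pictures are saved under pics/ and viewed, at most 10 in all, crops included, and the job is handed in when it is done.

Besides the shell and the picture viewer there is one more tool, called after ">>>" in YAML: its name, and indented under it one key for each argument. send_rows: Moves the arm, as the interface text tells. Its arguments: {"type":"object","properties":{"targets":{"type":"array"},"squeeze":{"type":"number"}},"required":["targets"]}

```bash
ls; mkdir -p pics; cat > h.py <<'E'
import numpy as np, cv2, json
from rig import ctrl
def ray(p,px):
    K=np.array(p["camera_matrix"]);k=p["k1"]
    u=np.array([(px[0]-K[0,2])/K[0,0],(px[1]-K[1,2])/K[1,1]])
    d=u.copy()
    for _ in range(20): d=u/(1+k*(d@d))
    R=np.array(p["R"]);t=np.array(p["t"]).ravel()
    return -R.T@t, R.T@np.array([d[0],d[1],1.])
def at(p,px,z):
    o,d=ray(p,px); return o+d*(z-o[2])/d[2]
def proj(p,X):
    K=np.array(p["camera_matrix"]);c=np.array(p["R"])@np.array(X,float)+np.array(p["t"]).ravel()
    s=c[:2]/c[2]; s=s*(1+p["k1"]*(s@s)); return np.array([K[0,0]*s[0]+K[0,2],K[1,1]*s[1]+K[1,2]])
def save(p,n,crop=None,f=1):
    im=cv2.cvtColor(np.array(p["img"]),cv2.COLOR_RGB2BGR)
    if crop: l,t,r,b=crop; im=im[t:b,l:r]
    cv2.imwrite(n,cv2.resize(im,None,fx=f,fy=f,interpolation=cv2.INTER_CUBIC))
E
python3 - <<'E'
from h import *
np.set_printoptions(precision=1,suppress=True)
P={n:ctrl.capture(n) for n in("scene","top")}
a=[]
for n,p in P.items():
    a.append(cv2.cvtColor(np.array(p["img"]),cv2.COLOR_RGB2BGR))
    o,d=ray(p,(256,192));print(n,o,d)
    for q in["caddy","cover","tin_left","tin_middle","timer","salt_shaker","mug_b"]:
        print(q,[(np.round(b["extent"]),round(b["score"],2)) for b in ctrl.boxes_of(q,p)][:4],[(np.round(b["point"],1),round(b["score"],2),at(p,b["point"],116 if q=="cover" else 12 if q[:3]=="tin" else 0)) for b in ctrl.landmark_of(q,p)][:4])
cv2.imwrite("pics/a.png",a[0]);cv2.imwrite("pics/b.png",a[1])
print(ctrl.sense())
E
```

```text
pics
scene [ -42.5 -618.4  944.6] [ 0.5  0.5 -0.7]
caddy [(array([203., 176.,  96.,  91.]), 0.77)] [(array([249.9, 228.6]), 0.94, array([552.2,  -2. ,  -0. ]))]
cover [(array([200., 170., 106.,  69.]), 0.94), (array([358., 272.,  44.,  51.]), 0.39)] [(array([249.8, 201.1]), 0.92, array([555.1,  -1.1, 116. ]))]
tin_left [(array([225., 202.,  15.,  15.]), 0.72), (array([260., 230.,  13.,  21.]), 0.33)] [(array([231.7, 212.1]), 0.7, array([554.2,  82.1,  12. ]))]
tin_middle [(array([210., 223.,  20.,  34.]), 0.79), (array([178., 211.,  20.,  34.]), 0.72), (array([281., 174.,  20.,  34.]), 0.59), (array([244., 216.,  15.,  12.]), 0.47)] [(array([189.6, 239.3]), 0.96, array([388.8,  89.2,  12. ])), (array([285.6, 198.5]), 0.93, array([721.2,   0.2,  12. ])), (array([249.6, 224.7]), 0.56, array([555.4,   2.3,  12. ])), (array([220.4, 248.5]), 0.56, array([429.2,  -3.2,  12. ]))]
timer [(array([136., 166.,  19.,  20.]), 0.61)] [(array([147.8, 175.1]), 0.61, array([480., 441.,  -0.]))]
salt_shaker [(array([306., 191.,  16.,  27.]), 0.72)] [(array([311., 209.]), 0.53, array([751.4, -84. ,  -0
[... 740 characters left out ...]
2.,  20.,  21.]), 0.58)] [(array([147.8, 249.4]), 0.57, array([484.3, 447.8,   0. ]))]
salt_shaker [(array([263., 141.,  13.,  14.]), 0.5)] [(array([269.9, 152. ]), 0.53, array([734.5, -89.2,   0. ]))]
mug_b [(array([355., 142.,  31.,  31.]), 0.73)] [(array([367.6, 161.7]), 0.64, array([ 597.5, -447.2,    0. ]))]
{'time_s': 1.5, 'joints': array([ 0.9,  0.3,  1.5, -0. ,  1.3, -0.2]), 'dq': array([ 0., -0., -0.,  0.,  0.,  0.]), 'tau': array([  0. , -41.2, -26. ,  -0. ,   0. ,   0. ]), 'eef_pos': array([225. , 474.4, 197.1]), 'ee_rot': array([0. , 0.2, 1. , 0. ]), 'force': array([ 0. , -0.3,  0.1]), 'wrist_torque': array([-0. , -0. ,  0.1]), 'grip_force': 0.0, 'grip_width': 0.9999486069225568}
```

View pics/a.png

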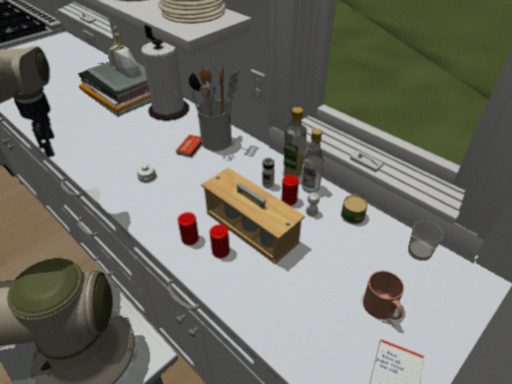

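View pics/b.png

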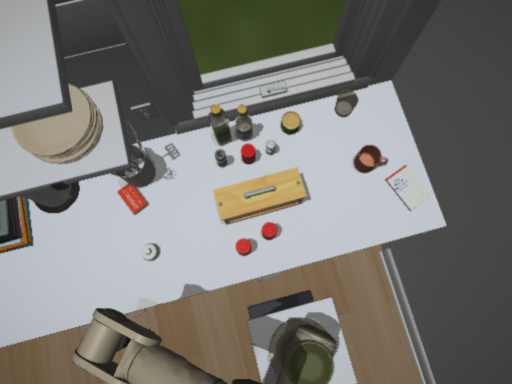

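The pictures show the wooden caddy with its cover and grey bar (scene ~(250,195), top ~(260,192)). The red look-alike canisters are outside it, at scene (188,229), (220,241), (290,190) and top (243,247), (269,231), (248,153). The wanted canisters sit under the cover, scene ~(231,212), (249,223), (267,240). Next I measure the cover's pose and take one close crop.

```bash
python3 - <<'E'
from h import *
np.set_printoptions(precision=1,suppress=True)
from scipy.optimize import least_squares
P=[ctrl.capture(n) for n in("scene","top")]
hs=[]
for p in P:
    hsv=cv2.cvtColor(np.array(p["img"]),cv2.COLOR_RGB2HSV)
    c=proj(p,(555,0,124)); 
    m=((hsv[...,0]>8)&(hsv[...,0]<28)&(hsv[...,1]>100)&(hsv[...,2]>130)).astype(np.uint8)
    m=cv2.morphologyEx(m,cv2.MORPH_CLOSE,np.ones((7,7)))
    n,l,s,ce=cv2.connectedComponentsWithStats(m); i=1+np.argmin(np.linalg.norm(ce[1:]-c,axis=1))
    l=(l==i).astype(np.uint8)
    hs.append(l)
    cn=max(cv2.findContours(l,0,1)[0],key=cv2.contourArea)
    pts=np.array([at(p,q[0],124)[:2] for q in cn],np.float32)
    r=cv2.minAreaRect(pts);print(r)
ims=[]
for p,m in zip(P,hs):
    x,y=proj(p,(555,0,110)).astype(int)
    im=cv2.cvtColor(np.array(p["img"]),cv2.COLOR_RGB2BGR)
    ims.append(cv2.resize(im[y-50:y+50,x-66:x+66],None,fx=6,fy=6,interpolation=2)[:300*2])
    print(x-66,y-50)
cv2.imwrite("pics/c.png",ims[0][:600]); cv2.imwrite("pics/d.png",ims[1])
E
```

```text
((557.4400024414062, -4.1569976806640625), (113.56824493408203, 308.17706298828125), 0.8277937173843384)
((547.4848022460938, -0.7186279296875), (125.9454345703125, 307.4697265625), 0.7078015804290771)
183 152
193 144
```

View pics/c.png

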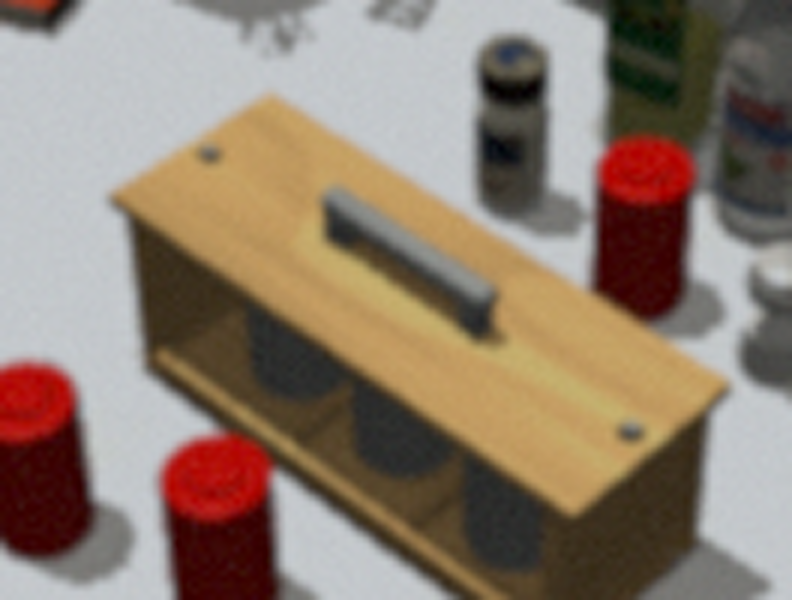

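View pics/d.png

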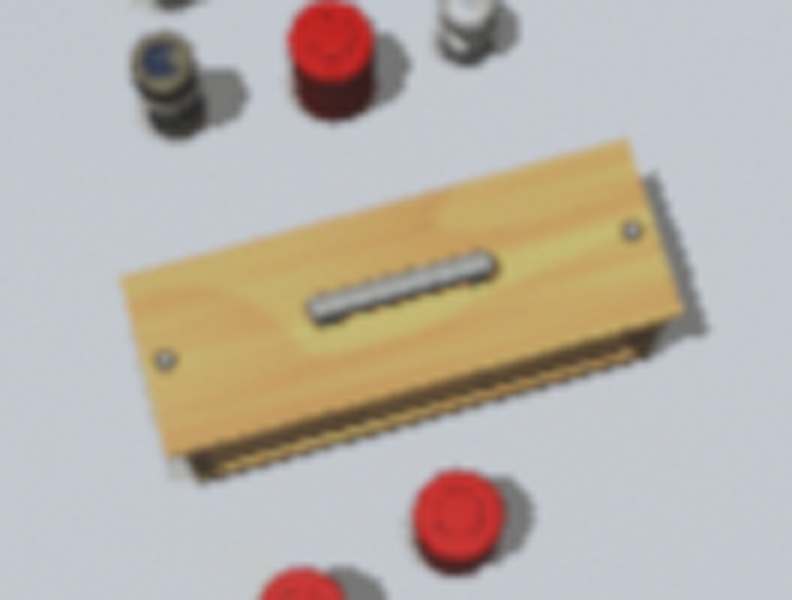

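Crops: pins show at scene crop (208,153) and (630,431), top crop (164,360) and (632,231). The dark grey tins under the cover are the wanted ones, and all the red ones are outside. I'll fit the pose now.

```bash
cat >> h.py <<'E'
from scipy.optimize import least_squares
from scipy.spatial.transform import Rotation as Rn
def R0():
    s=ctrl.sense();w,x,y,z=s["ee_rot"];return s,Rn.from_quat([x,y,z,w])
def mv(tgt,yaw_close):
    """tool-frame move to TCP tgt, pointing down, closing axis at world angle yaw_close (mod pi)"""
    s,R=R0();M=R.as_matrix();y=M[:,1];a=np.arctan2(y[1],y[0])
    d=(yaw_close-a+np.pi/2)%np.pi-np.pi/2
    yy=np.array([np.cos(a+d),np.sin(a+d),0]);zz=np.array([0,0,-1.]);D=np.c_[np.cross(yy,zz),yy,zz]
    rv=(R.inv()*Rn.from_matrix(D)).as_rotvec()
    dl=M.T@(np.array(tgt)-s["eef_pos"])
    print("TCP",s["eef_pos"].round(1),"tool shift mm",dl.round(1),"rotvec",rv.round(4),"q6",s["joints"][5].round(3),"dq6~",round(-d,3))
E
python3 - <<'E'
from h import *
np.set_printoptions(precision=2,suppress=True)
P=[ctrl.capture(n) for n in("scene","top")]
off=[np.array([183,152]),np.array([193,144])]
L=[[(0,142,128),(0,-142,128),(56,156,124),(-56,156,124),(56,-156,124),(-56,-156,124)]]*2
O=[[(208,153),(630,431),(272,95),(112,198),(727,384),(575,515)],[(164,360),(632,231),(122,275),(165,457),(630,140),(682,318)]]
def res(v,ks=(0,1)):
    c,s=np.cos(v[2]),np.sin(v[2]);r=[]
    for k in ks:
        for l,o in zip(L[k],O[k]):
            X=(v[0]+c*l[0]-s*l[1],v[1]+s*l[0]+c*l[1],l[2]+v[3])
            r+=list(proj(P[k],X)-(off[k]+(np.array(o)+.5)/6-.5))
    return np.array(r)
for ks in((0,),(1,),(0,1)):
    f=least_squares(lambda v:np.r_[res(v,ks),v[3]*.3],[555,0,0,0]);print(ks,f.x,abs(f.fun).max(),f.fun)
x=f.x
mv([x[0],x[1],300],x[2])
s,R=R0();print(R.as_matrix())
E
```

```text
(0,) [557.01  -2.23   0.01  -1.71] 0.8874459332517972 [ 0.12 -0.49  0.25 -0.37 -0.38 -0.19 -0.6  -0.29  0.89  0.25 -0.35  0.66
 -0.51]
(1,) [556.64   0.05   0.01  -0.23] 0.48311415909145694 [ 0.1  -0.32  0.29  0.21 -0.48  0.1   0.04  0.09 -0.22  0.04  0.27 -0.13
 -0.07]
(0, 1) [557.74  -0.8    0.01  -2.98] 0.8932443334546999 [ 0.11 -0.56 -0.08 -0.39 -0.38 -0.23 -0.61 -0.4   0.57  0.28 -0.72  0.59
  0.38 -0.38  0.32 -0.08 -0.25  0.1   0.38  0.01 -0.24 -0.21  0.33 -0.48
 -0.89]
TCP [225.  474.4 197.1] tool shift mm [-504.3 -286.8 -102.9] rotvec [ 0.   -0.    1.12] q6 -0.223 dq6~ 1.116
[[-0.9   0.43  0.  ]
 [ 0.43  0.9   0.  ]
 [-0.    0.   -1.  ]]
```

>>> send_rows:
  targets:
    - [-1,-0.0504,-0.0287,0,0,0,0]
    - [-1,-0.0504,-0.0287,0,0,0,0]
    - [-1,-0.0504,-0.0287,0,0,0,0]
    - [-1,-0.0504,-0.0287,0,0,0,0]
    - [-1,-0.0504,-0.0287,0,0,0,0]
    - [-1,-0.0504,-0.0287,0,0,0,0]
    - [-1,-0.0504,-0.0287,0,0,0,0]
    - [-1,-0.0504,-0.0287,0,0,0,0]
    - [-1,-0.0504,-0.0287,0,0,0,0]
    - [-1,-0.0504,-0.0287,0,0,0,0]

```text
time_s: 2.95
eef_pos: [558.3, -2.7, 197.2]
ee_rot: [0.0, 0.22, 0.976, 0.0]
force: [0.3, 0.6, -0.1]
grip_width: 1.002
grip_force: 0.0
```

>>> send_rows:
  targets:
    - [-1,0,0,0,0,0,0.16]
    - [-1,0,0,0,0,0,0.16]
    - [-1,0,0,0,0,0,0.16]
    - [-1,0,0,0,0,0,0.16]
    - [-1,0,0,0,0,0,0.16]
    - [-1,0,0,0,0,0,0.16]
    - [-1,0,0,0,0,0,0.156]
    - [-1,0,0,0,0,0,0]
    - [-1,0,0,0,0,0,0]
    - [-1,0,0,0,0,0,0]

```text
time_s: 4.2
eef_pos: [557.4, -0.9, 197.1]
ee_rot: [0.0, 0.702, 0.712, -0.0]
force: [0.4, 0.5, 0.6]
grip_width: 0.999
grip_force: 0.0
```

```bash
python3 - <<'E'
from h import *
mv([557,-1,131],0.01)
print(R0()[1].as_matrix().round(3), ctrl.sense()["time_s"],ctrl.sense()["force"])
save(ctrl.capture("scene"),"pics/e.png",(170,100,330,270),3.5)
E
```

```text
TCP [557.4  -0.9 197.1] tool shift mm [-0.1 -0.4 66.1] rotvec [0.     0.     0.0037] q6 -0.225 dq6~ 0.004
[[-0.014  1.     0.   ]
 [ 1.     0.014 -0.   ]
 [-0.     0.    -1.   ]] 4.2 [0.3958654  0.54482659 0.5531992 ]
```

View pics/e.png

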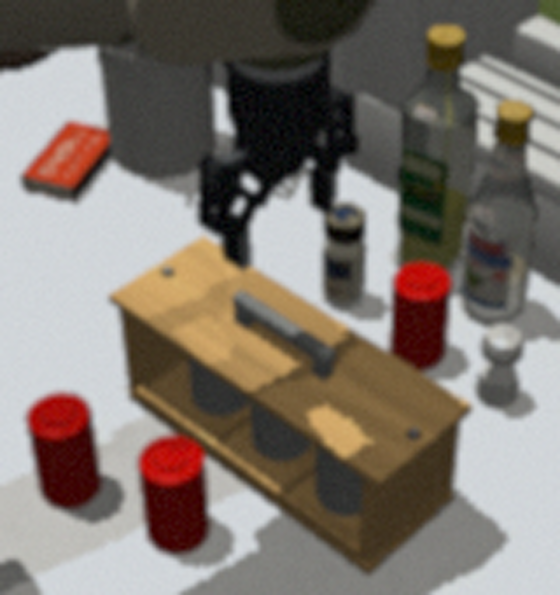

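Gripper stands straddling above the bar. Descend, then close.

>>> send_rows:
  targets:
    - [-1,0,0,0.015,0,0,0]
    - [-1,0,0,0.015,0,0,0]
    - [-1,0,0,0.015,0,0,0]
    - [-1,0,0,0.012,0,0,0]
    - [-1,0,0,0.008,0,0,0]
    - [-1,0,0,0,0,0,0]
    - [0.3,0,0,0,0,0,0]
    - [0.6,0,0,0,0,0,0]
    - [0.8,0,0,0,0,0,0]
    - [1,0,0,0,0,0,0]
  squeeze: 50

```text
time_s: 5.5
eef_pos: [557.4, -0.9, 132.2]
ee_rot: [0.0, 0.703, 0.711, 0.0]
force: [-0.8, 0.2, 0.0]
grip_width: 0.144
grip_force: 0.0
```

>>> send_rows:
  targets:
    - [1,0,0,0,0,0,0]
    - [1,0,0,0,0,0,0]
    - [1,0,0,0,0,0,0]
    - [1,0,0,0,0,0,0]
    - [1,0,0,0,0,0,0]
    - [1,0,0,-0.002,0,0,0]
    - [1,0,0,-0.002,0,0,0]
    - [1,0,0,-0.002,0,0,0]
    - [1,0,0,0,0,0,0]
    - [1,0,0,0,0,0,0]

```text
time_s: 6.75
eef_pos: [557.3, -0.9, 138.0]
ee_rot: [-0.0, 0.703, 0.711, -0.0]
force: [0.2, -0.6, -1.4]
grip_width: 0.001
grip_force: 0.0
```

```bash
python3 - <<'E'
from h import *
a=ctrl.capture("scene");b=ctrl.capture("top")
def cr(p,c,f):
    im=cv2.cvtColor(np.array(p["img"]),cv2.COLOR_RGB2BGR);l,t,r,bo=c;return cv2.resize(im[t:bo,l:r],None,fx=f,fy=f,interpolation=2)
cv2.imwrite("pics/f.png",np.hstack([cr(a,(190,110,310,260),3.3),cr(b,(200,130,320,280),3.3)]))
print(ctrl.sense()["force"],ctrl.sense()["grip_width"])
E
```

```text
[-0.02329713 -0.43894796  0.08733091] -0.0016117584293231816
```

View pics/f.png

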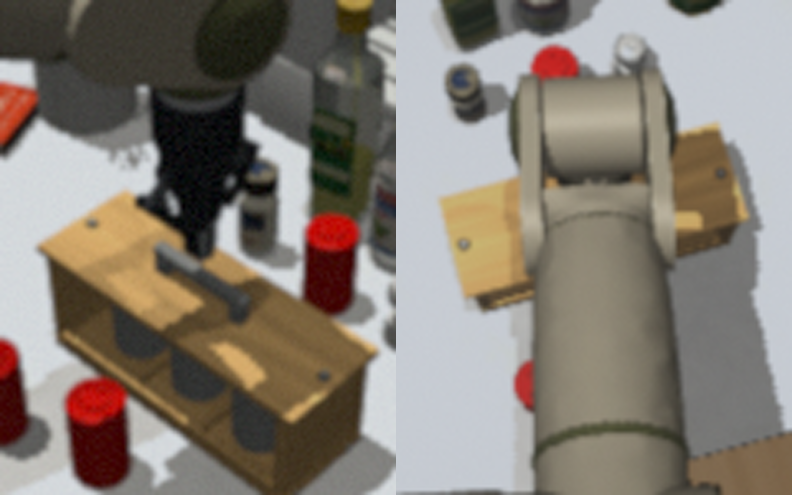

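The shut fingers appear at about (200,245) in the left panel, above or behind the bar, not on it. I'll project the reported TCP to see which estimate is off.

```bash
python3 - <<'E'
from h import *
a=ctrl.capture("scene")
f=lambda X:((proj(a,X)-[190,110])*3.3).round()
s=ctrl.sense();t=s["eef_pos"];print(t,s["joints"].round(3))
print("tcp",f(t),"tcp+60z",f(t+[0,0,60]))
for n,l in dict(bar=(0,0,154),barL=(0,55,154),barR=(0,-55,154),pinL=(0,142,128),pinR=(0,-142,128)).items(): print(n,f(np.array(l)+[557,-1,0]))
im=cv2.cvtColor(np.array(a["img"]),cv2.COLOR_RGB2BGR)[150:215,215:280]
print([(p["score"],(np.array(p["point"])-[190,110])*3.3) for p in ctrl.landmark_of("cover",a)], f((557,-1,116)))
for X in [t,(557,-1,154),(557,54,154),(557,-56,154)]:
    q=proj(a,X)-[215,150]; im[int(round(q[1])),int(round(q[0]))]=(0,255,0)
cv2.imwrite("pics/g.png",cv2.resize(im,None,fx=9,fy=9,interpolation=0))
E
```

```text
[557.34830442  -0.90708649 138.02563933] [-0.212  0.434  1.484 -0.     1.224 -0.224]
tcp [199. 281.] tcp+60z [197. 229.]
bar [198. 268.]
barL [154. 239.]
barR [244. 299.]
pinL [ 91. 217.]
pinR [320. 372.]
[(0.56, array([195.03, 307.56]))] [199. 300.]
```

View pics/g.png

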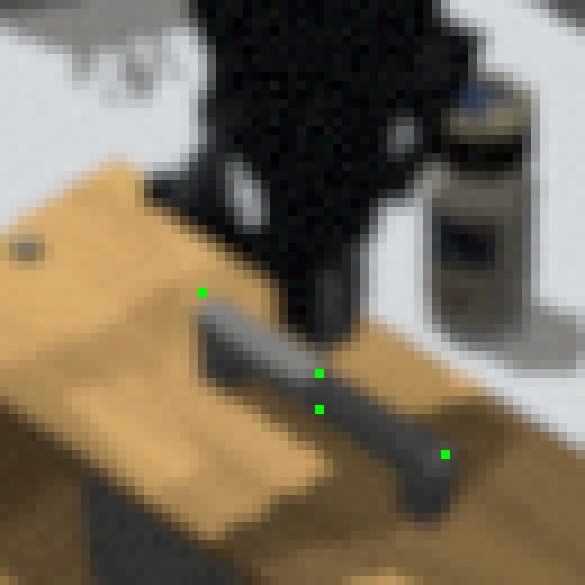

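The dots show the bar estimate is right. The shut fingertip shows at about (335,345) in the crop, but the reported TCP projects to (319,409). Since nothing was touched while closing, the tips must be roughly 25 mm higher than reported. I'll reopen, go lower in stages and watch the force.

>>> send_rows:
  targets:
    - [-1,0,0,0,0,0,0]
    - [-1,0,0,0,0,0,0]
    - [-1,0,0,0,0,0,0]
    - [-1,0,0,0,0,0,0]
    - [-1,0,0,0.004,0,0,0]
    - [-1,0,0,0.004,0,0,0]
    - [-1,0,0,0.004,0,0,0]
    - [-1,0,0,0.004,0,0,0]
    - [-1,0,0,0.004,0,0,0]
    - [-1,0,0,0,0,0,0]

```text
time_s: 8.2
eef_pos: [557.2, -0.9, 117.8]
ee_rot: [-0.0, 0.703, 0.711, -0.0]
force: [-0.8, -0.1, -0.4]
grip_width: 1.001
grip_force: 0.0
```

```bash
python3 - <<'E'
from h import *
a=ctrl.capture("scene");s=ctrl.sense();t=s["eef_pos"];print(t,s["grip_width"],s["force"])
im=cv2.cvtColor(np.array(a["img"]),cv2.COLOR_RGB2BGR)[140:215,210:285]
for X in [t+[45,0,13],t+[-45,0,13],(557,-1,154)]:
    q=proj(a,X)-[210,140];print(q*8); im[int(round(q[1])),int(round(q[0]))]=(0,255,0)
cv2.imwrite("pics/i.png",cv2.resize(im,None,fx=8,fy=8,interpolation=0))
E
```

```text
[557.34875846  -0.87956809 118.01188931] 0.9979109918579544 [-0.5966073   0.74314344 -0.38220959]
[407.82748262 395.4590763 ]
[231.87637793 518.16633319]
[320.18785749 409.45968215]
```

View pics/i.png

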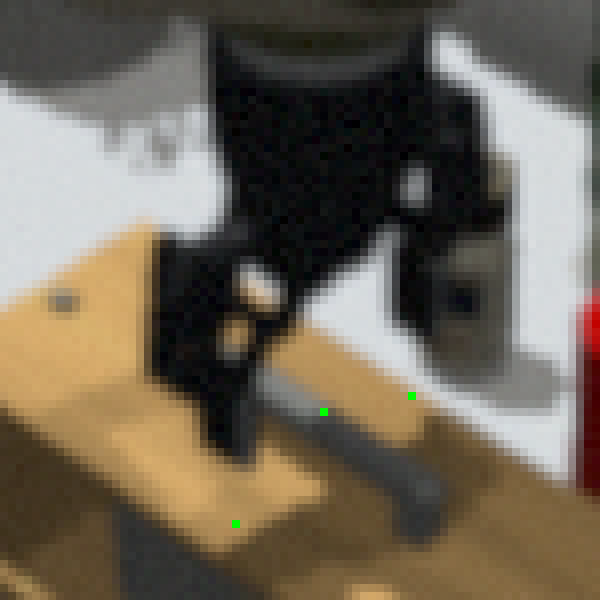

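Open tips appear at (235,462) and (410,335), against predictions of (232,518) and (408,395). That is the same 7 px, or about 27 mm, too high with the columns matching, so true tip z ≈ reported + 27. Next I descend 12 mm and close.

>>> send_rows:
  targets:
    - [-1,0,0,0.004,0,0,0]
    - [-1,0,0,0.004,0,0,0]
    - [-1,0,0,0.004,0,0,0]
    - [0,0,0,0,0,0,0]
    - [0.4,0,0,0,0,0,0]
    - [0.7,0,0,0,0,0,0]
    - [1,0,0,0,0,0,0]
    - [1,0,0,0,0,0,0]
    - [1,0,0,0,0,0,0]
    - [1,0,0,0,0,0,0]
  squeeze: 50

```text
time_s: 9.5
eef_pos: [557.6, -0.9, 106.5]
ee_rot: [0.0, 0.703, 0.711, 0.0]
force: [-0.8, 0.6, 4.9]
grip_width: 0.145
grip_force: 50.9
```

>>> send_rows:
  targets:
    - [1,0,0,-0.004,0,0,0]
    - [1,0,0,-0.006,0,0,0]
    - [1,0,0,-0.008,0,0,0]
    - [1,0,0,-0.01,0,0,0]
    - [1,0,0,-0.015,0,0,0]
    - [1,0,0,-0.02,0,0,0]
    - [1,0,0,-0.02,0,0,0]
    - [1,0,0,-0.02,0,0,0]
    - [1,0,0,-0.01,0,0,0]
    - [1,0,0,0,0,0,0]

```text
time_s: 10.75
eef_pos: [557.6, -0.9, 219.7]
ee_rot: [0.0, 0.703, 0.711, 0.0]
force: [-0.3, -0.4, -2.8]
grip_width: 0.146
grip_force: 50.0
```

```bash
python3 - <<'E'
from h import *
s=ctrl.sense();print(s["eef_pos"],s["force"],s["grip_width"])
a=ctrl.capture("scene");b=ctrl.capture("top")
def cr(p,c,f):
    im=cv2.cvtColor(np.array(p["img"]),cv2.COLOR_RGB2BGR);l,t,r,bo=c;return cv2.resize(im[t:bo,l:r],None,fx=f,fy=f,interpolation=2)
cv2.imwrite("pics/j.png",np.hstack([cr(a,(170,90,350,290),2.2),cr(b,(190,130,350,330),2.2)]))
E
```

```text
[557.55590403  -0.94228088 219.69268935] [-0.27607348 -0.38037068 -2.83592729] 0.14624795230018675
```

View pics/j.png

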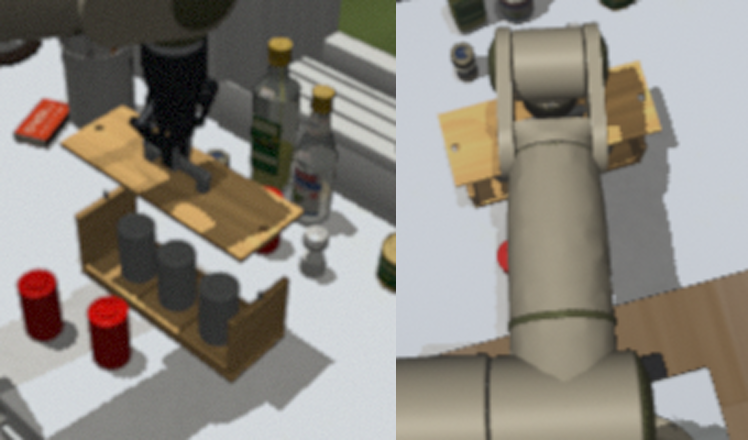

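Cover is held level and clear (weight 2.8 N), and the three grey tins stand undisturbed. Move it right, turn a quarter, then lower.

>>> send_rows:
  targets:
    - [1,-0.02,-0.006,0,0,0,0]
    - [1,-0.03,-0.007,0,0,0,0]
    - [1,-0.034,-0.0075,0,0,0,0]
    - [1,-0.034,-0.0075,0,0,0,0]
    - [1,-0.034,-0.0075,0,0,0,0]
    - [1,-0.033,-0.0075,0,0,0,0]
    - [1,-0.03,-0.0075,0,0,0,0]
    - [1,-0.02,-0.004,0,0,0,0]
    - [1,-0.005,0,0,0,0,0]
    - [1,0,0,0,0,0,0]

```text
time_s: 12.1
eef_pos: [506.0, -241.0, 218.9]
ee_rot: [-0.0, 0.703, 0.711, 0.0]
force: [-0.4, 0.2, -2.8]
grip_width: 0.147
grip_force: 49.9
```

>>> send_rows:
  targets:
    - [1,0,0,0,0,0,0.12]
    - [1,0,0,0,0,0,0.18]
    - [1,0,0,0,0,0,0.18]
    - [1,0,0,0,0,0,0.18]
    - [1,0,0,0,0,0,0.18]
    - [1,0,0,0,0,0,0.18]
    - [1,0,0,0,0,0,0.18]
    - [1,0,0,0,0,0,0.18]
    - [1,0,0,0,0,0,0.14]
    - [1,0,0,0,0,0,0.06]

```text
time_s: 13.35
eef_pos: [506.1, -240.3, 219.2]
ee_rot: [-0.0, 1.0, 0.001, 0.0]
force: [-0.3, 0.6, -3.4]
grip_width: 0.149
grip_force: 49.9
```

```bash
python3 - <<'E'
from h import *
s=ctrl.sense();print(s["force"],s["grip_width"],s["joints"].round(2))
mv([500,-240,0],-np.pi/2)
p=ctrl.capture("scene");print(ctrl.landmark_of("cover",p)[:2],proj(p,(500,-240,229)),ctrl.boxes_of("mug_b",p)[:1])
E
```

```text
[-0.33899288  0.55606815 -3.42002555] 0.14859653330532663 [-0.65  0.38  1.35  0.    1.41  0.92]
TCP [ 506.1 -240.3  219.2] tool shift mm [ -6.1  -0.3 219.2] rotvec [-0.0003 -0.      0.0014] q6 0.917 dq6~ 0.001
[{'point': [303.9, 226.8], 'score': 0.74}] [304.04170525 227.23112627] [{'extent': [259.6, 212.6, 17.5, 23.3], 'score': 0.64}]
```

>>> send_rows:
  targets:
    - [1,-0.003,0,0.02,0,0,0]
    - [1,-0.003,0,0.03,0,0,0]
    - [1,0,0,0.032,0,0,0]
    - [1,0,0,0.032,0,0,0]
    - [1,0,0,0.032,0,0,0]
    - [1,0,0,0.03,0,0,0]
    - [1,0,0,0.02,0,0,0]
    - [1,0,0,0.012,0,0,0]
    - [1,0,0,0.006,0,0,0]
    - [1,0,0,0,0,0,0]

```text
time_s: 14.75
eef_pos: [500.0, -241.6, 5.3]
ee_rot: [0.0, 1.0, 0.002, 0.0]
force: [-0.7, -0.8, -2.4]
grip_width: 0.15
grip_force: 49.9
```

>>> send_rows:
  targets:
    - [1,0,0,0.002,0,0,0]
    - [1,0,0,0.002,0,0,0]
    - [1,0,0,0.002,0,0,0]
    - [1,0,0,0.002,0,0,0]
    - [1,0,0,0.002,0,0,0]
    - [1,0,0,0.001,0,0,0]
    - [1,0,0,0.001,0,0,0]
    - [1,0,0,0,0,0,0]
    - [1,0,0,0,0,0,0]
    - [1,0,0,0,0,0,0]

```text
time_s: 16.0
eef_pos: [499.8, -241.6, -6.8]
ee_rot: [0.0, 1.0, 0.001, 0.0]
force: [0.3, -0.1, -3.1]
grip_width: 0.145
grip_force: 49.9
```

>>> send_rows:
  targets:
    - [1,0,0,0.001,0,0,0]
    - [1,0,0,0.001,0,0,0]
    - [1,0,0,0.001,0,0,0]
    - [1,0,0,0.0005,0,0,0]
    - [1,0,0,0,0,0,0]
    - [1,0,0,0,0,0,0]
    - [1,0,0,0,0,0,0]
    - [1,0,0,0,0,0,0]
    - [1,0,0,0,0,0,0]
    - [1,0,0,0,0,0,0]

```text
time_s: 17.25
eef_pos: [499.7, -241.6, -9.6]
ee_rot: [0.0, 1.0, 0.001, -0.0]
force: [-5.0, 1.7, 6.7]
grip_width: 0.149
grip_force: 51.2
```

>>> send_rows:
  targets:
    - [0.5,0,0,0,0,0,0]
    - [0,0,0,0,0,0,0]
    - [-0.5,0,0,0,0,0,0]
    - [-1,0,0,0,0,0,0]
    - [-1,0,0,0,0,0,0]
    - [-1,0,0,-0.01,0,0,0]
    - [-1,0,0,-0.02,0,0,0]
    - [-1,0,0,-0.04,0,0,0]
    - [-1,0,0,-0.055,0,0,0]
    - [-1,0,0,-0.06,0,0,0]

```text
time_s: 18.5
eef_pos: [499.4, -241.3, 176.9]
ee_rot: [-0.0, 1.0, 0.001, -0.0]
force: [0.3, -0.3, -1.2]
grip_width: 0.999
grip_force: 0.0
```

>>> send_rows:
  targets:
    - [-1,-0.003,0.03,-0.02,0,0,-0.12]
    - [-1,0,0,0,0,0,-0.18]
    - [-1,0,0,0,0,0,-0.18]
    - [-1,0,0,0,0,0,-0.18]
    - [-1,0,0,0,0,0,-0.18]
    - [-1,0,0,0,0,0,-0.18]
    - [-1,0,0,0,0,0,-0.18]
    - [-1,0,0,0,0,0,-0.18]
    - [-1,0,0,0,0,0,-0.14]
    - [-1,0,0,0,0,0,-0.06]

```text
time_s: 19.75
eef_pos: [496.8, -271.5, 195.3]
ee_rot: [0.0, 0.702, 0.712, 0.0]
force: [0.1, 1.2, -0.5]
grip_width: 0.998
grip_force: 0.0
```

```bash
python3 - <<'E'
from h import *
from scipy.optimize import least_squares
np.set_printoptions(precision=1,suppress=True)
P=[ctrl.capture(n) for n in("scene","top")]
for p in P:
    print("cover",[(b["point"],round(b["score"],2),at(p,b["point"],0)) for b in ctrl.landmark_of("cover",p)][:1])
    L={}
    for q in["tin_left","tin_middle","tin_right"]:
        for b in ctrl.landmark_of(q,p): L[tuple(np.round(b["point"]))]=(round(b["score"],2),at(p,b["point"],12))
    for k,v in L.items(): print(k,v)
    # lid blobs: dark grey pixels projected at z=105
    g=np.array(p["img"]).astype(int)
    for y in(84,0,-84):
        print(y,"exp lid",proj(p,(556,y-1,105)),"base",proj(p,(556,y-1,12)))
cv2.imwrite("pics/k.png",cv2.resize(cv2.cvtColor(P[0]["img"][165:265,195:310],4),None,fx=5,fy=5,interpolation=2))
cv2.imwrite("pics/l.png",np.vstack([cv2.resize(cv2.cvtColor(P[0]["img"][165:265,190:350],4),None,fx=4.3,fy=3,interpolation=2),cv2.resize(cv2.cvtColor(P[1]["img"][155:255,200:360],4),None,fx=4.3,fy=3,interpolation=2)]))
mv([557,83,200],0.01)
E
```

```text
cover [([298.2, 286.5], 0.58, array([ 494.1, -246.2,    0. ]))]
(np.float64(234.0), np.float64(213.0)) (0.77, array([555.4,  73.1,  12. ]))
(np.float64(286.0), np.float64(199.0)) (0.93, array([720.,  -4.,  12.]))
(np.float64(248.0), np.float64(222.0)) (0.84, array([558.6,  13. ,  12. ]))
(np.float64(190.0), np.float64(241.0)) (0.82, array([387. ,  83.2,  12. ]))
(np.float64(223.0), np.float64(249.0)) (0.75, array([432.3, -10.7,  12. ]))
(np.float64(268.0), np.float64(240.0)) (0.62, array([549. , -82.2,  12. ]))
84 exp lid [230.5 190.2] base [231.9 211.7]
0 exp lid [250.  203.6] base [250.5 225.2]
-84 exp lid [271.  218.1] base [270.4 239.6]
cover [([258.2, 199.9], 0.63, array([560.2,   4.5,   0. ]))]
(np.float64(238.0), np.float64(206.0)) (0.58, array([555.1,  85.3,  12. ]))
(np.float64(250.0), np.float64(160.0)) (0.8, array([717.3,  -6. ,  12. ]))
(np.float64(259.0), np.float64(199.0)) (0.69, array([559.4,   2.6,  12. ]))
(np.float64(266.0), np.float64(234.0)) (0.65, array([423.8,   9.5,  12. ]))
(np.float64(244.0), np.float64(251.0)) (0.55, array([386.1, 104.8,  12. ]))
(np.float64(282.0), np.float64(197.0)) (0.49, array([546.3, -85.2,  12. ]))
84 exp lid [236.8 200.2] base [238.3 205.5]
0 exp lid [259.7 194.3] base [259.9 199.9]
-84 exp lid [282.5 188.4] base [281.3 194.3]
TCP [ 496.9 -271.6  194.7] tool shift mm [353.8  64.3  -5.3] rotvec [0. 0. 0.] q6 -0.719 dq6~ 0.002
```

View pics/l.png

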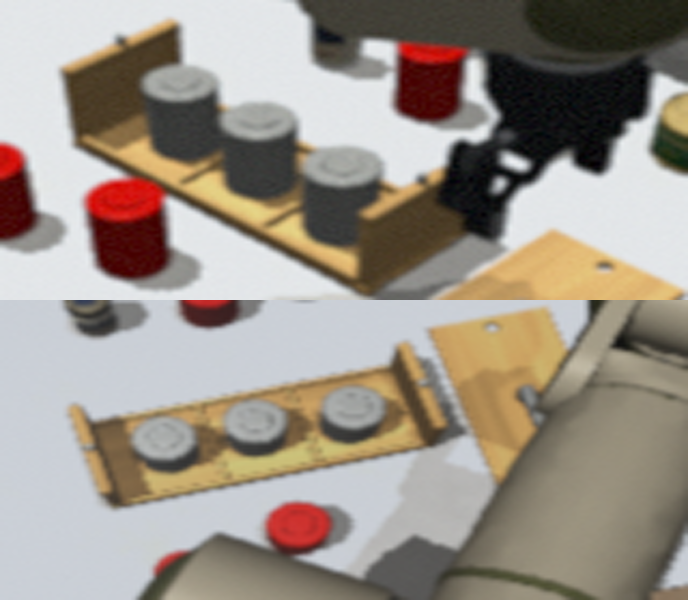

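The picture shows the cover lying flat to the right of the caddy. All three grey lids are visible, in the scene panel at (180,83), (259,120), (343,166) and the top panel at (165,437), (256,423), (352,408). Now I locate them by lid blobs.

```bash
cat >> h.py <<'E'
def lids(show=True):
    out={}
    for n in("scene","top"):
        p=ctrl.capture(n);im=np.array(p["img"]);hsv=cv2.cvtColor(im,cv2.COLOR_RGB2HSV)
        m=((hsv[...,1]<45)&(hsv[...,2]>105)).astype(np.uint8)
        for k,y in(("L",83),("M",-1),("R",-85)):
            c=proj(p,(556.5-y*.01,y,105));w=np.zeros_like(m);cv2.circle(w,tuple(int(round(v)) for v in c),12,1,-1)
            nn,l,s,ce=cv2.connectedComponentsWithStats(m*w,connectivity=4)
            if nn<2: continue
            i=1+np.argmax(s[1:,4]);out[n,k]=at(p,ce[i],105)[:2];print(n,k,s[i],ce[i].round(1),out[n,k].round(1))
    return out
E
python3 - <<'E'
from h import *
np.set_printoptions(precision=1,suppress=True)
lids()
for n,pts in (("scene",[(231.9,192.7),(250.2,205),(269.8,220.3)]),("top",[(238.4,200.7),(259.5,196),(281.9,191)])):
    p=ctrl.capture(n)
    for q in pts: print(n,at(p,(q[0]-.4,q[1]-.4),105))
E
```

```text
scene L [223 179  20  20 259] [232.9 189.9] [562.   78.8]
scene M [240 192  23  20 335] [250.9 202. ] [562.5   2.1]
scene R [260 206  24  21 372] [271.4 216.8] [560.5 -82.4]
top L [230 194  16  14 170] [237.7 200.6] [553.9  80.5]
top M [252 188  15  15 168] [258.8 195. ] [554.3   2.9]
top R [275 184  15  14 165] [281.9 190.5] [549.2 -81. ]
scene [551.6  74.  105. ]
scene [552.6  -3.4 105. ]
scene [547.6 -86.6 105. ]
top [554.7  79.  105. ]
top [552.    2.4 105. ]
top [549.  -79.5 105. ]
```

>>> send_rows:
  targets:
    - [-1,0.03,0.005,0,0,0,0]
    - [-1,0.045,0.008,0,0,0,0]
    - [-1,0.045,0.008,0,0,0,0]
    - [-1,0.045,0.008,0,0,0,0]
    - [-1,0.045,0.008,0,0,0,0]
    - [-1,0.045,0.008,0,0,0,0]
    - [-1,0.045,0.008,0,0,0,0]
    - [-1,0.035,0.006,0,0,0,0]
    - [-1,0.014,0.002,0,0,0,0]
    - [-1,0,0,0,0,0,0]

```text
time_s: 21.7
eef_pos: [553.6, 78.3, 194.5]
ee_rot: [0.0, 0.703, 0.712, -0.0]
force: [0.6, 0.5, 0.9]
grip_width: 0.999
grip_force: 0.0
```

>>> send_rows:
  targets:
    - [-1,0,0,0.018,0,0,0]
    - [-1,0,0,0.018,0,0,0]
    - [-1,0,0,0.018,0,0,0]
    - [-1,0,0,0.018,0,0,0]
    - [-1,0,0,0.012,0,0,0]
    - [-1,0,0,0.006,0,0,0]
    - [-1,0,0,0,0,0,0]
    - [-1,0,0,0,0,0,0]
    - [-1,0,0,0,0,0,0]
    - [-1,0,0,0,0,0,0]

```text
time_s: 22.95
eef_pos: [553.8, 78.2, 104.8]
ee_rot: [0.0, 0.703, 0.711, 0.0]
force: [0.9, 0.1, 0.1]
grip_width: 0.997
grip_force: 0.0
```

```bash
python3 - <<'E'
from h import *
np.set_printoptions(precision=1,suppress=True)
mv([554,78,36],0.01)
p=ctrl.capture("scene");im=np.array(p["img"])
hsv=cv2.cvtColor(im,cv2.COLOR_RGB2HSV)
m=((hsv[...,1]<45)&(hsv[...,2]>135)).astype(np.uint8)
t=ctrl.sense()["eef_pos"]
# expected open-tip pixels (true z = rep+27+13) and lid centre
print([proj(p,t+[s*47,0,40]) for s in(-1,1)],proj(p,(554,78,105)))
x0,y0=215,165
for r in range(y0,y0+42): print(r,"".join(" .:-=+*#%@"[min(9,int(v)//26)] for v in im[r,x0:x0+75].mean(1)))
E
```

```text
TCP [553.8  78.2 104.8] tool shift mm [-0.2  0.2 68.8] rotvec [0. 0. 0.] q6 -0.081 dq6~ 0.002
[array([218.6, 189.1]), array([241.8, 174.1])] [231.2 191.3]
165     :=+-:.     .-=*##%#*:   .:=*%%%%%%%%%%%%%%#+: ........:+%%%%%%%#*-..   
166    .-+#*=.    .-+##%%%%*-   ..-*%%%%%%%%%%%%%%#*:         :+#%%%%%%#*=:.. .
167     -+##+-  .:-+#%%%%%%*-    .-*%%%%%%%%%%%%%%%*-.        -*%%%%%%%%*=:....
168     .=+*+- .-=*#%%%%%%%*-    .-*%%%%%%%%%%%%%%#*=:.     ..-*%%%%%%%%*=:....
169      .-==. :=*#%%%%%%%%*-    :=*%%%%%%%%%%%%%%#*+-::....::-*#%%%%%%#*=:::::
170    ...... .-+###%%%%%%%*-    :=#%%%%%%%%%%%%%%#*=---::::---+#%%%%%%#*-::::.
171   .--:.   .=****#%%%%%%*=.  .:+#%%%%%%%%%%%%%%#+=----------+#%%%%%%#+-:::.:
172   :+*=. ..:=*+++*#%%%%%#+-: .-*#%%%%%%%%%%%%%%#+-:-------:-+#%%%%%#*+-::::.
173  .-**=..:--=+==-+#%%%%%%#*=::=*%%%%%%%%%%%%%%%#=::::::::::-*%%%%%%#*+-::.::
174  .-++-..-====--:=*%%%%%%%#*++*#%%%%%%%%%%%%%%%#=:..:::::::-+%%%%%%#*+-:::::
175  .:==:.:-===-:::=*%%%%%%%%####%%%%%%%%%%%%%%%%#=:  ....:::-*#%%%%%%#+-:::::
176   .:. .-==--:..:=*%%%%%%%%%%%%%%%%%%%%%%%%%%%%#=:.   ...::-*#
[... 1714 characters left out ...]
:::::....:-*%%%%###***###%%%%%%%%%%%%%%%%%%%%%%%%%#+:   .. .
199 ....:...::.......:.:....:-+####*++====+*##%%%%%%%%%%%%%%%%%%%%%%%#=:.   .. 
200 :....:.:::......:........:=+++==-------=+*#%%%%%%%%%%%%%%%%%%%%%%#+:...    
201 .......::::......:.......:-==------------=*#%%%%%%%%%%%%%%%%%%%%%#*-.    . 
202 ...:.:..:::..............::---------------=*#%%%%%%%%%%%%%%%%%%%%%#=:..  . 
203 ...:.::::::..............::----------------+#%%%%%%%%%%%%%%%%%%%%%#*=-:..  
204 .:.::::::::..............::----------------=*%%%%%%%%%%%%%%%%%%%%%%#*+=-...
205 ..:::::::::......:...:...::----------------=*%%%%%%%%%%%%%%%%%%%%%%%%#*+=--
206 :::::::::::...............:----:-----::----=*#%%%%%%%%%%%%%%%%%%%%%%%%%#**+
```

>>> send_rows:
  targets:
    - [-1,0,0,0.006,0,0,0]
    - [-1,0,0,0.006,0,0,0]
    - [-1,0,0,0.006,0,0,0]
    - [-1,0,0,0.006,0,0,0]
    - [-1,0,0,0.006,0,0,0]
    - [-1,0,0,0.006,0,0,0]
    - [-1,0,0,0.005,0,0,0]
    - [-1,0,0,0.004,0,0,0]
    - [-1,0,0,0,0,0,0]
    - [-1,0,0,0,0,0,0]

```text
time_s: 24.25
eef_pos: [553.8, 78.1, 59.8]
ee_rot: [0.0, 0.703, 0.711, 0.0]
force: [0.6, 0.7, 1.0]
grip_width: 0.999
grip_force: 0.0
```

>>> send_rows:
  targets:
    - [-1,0,0,0.006,0,0,0]
    - [-1,0,0,0.006,0,0,0]
    - [-1,0,0,0.006,0,0,0]
    - [-1,0,0,0.006,0,0,0]
    - [-1,0,0,0,0,0,0]
    - [-0.6,0,0,0,0,0,0]
    - [-0.4,0,0,0,0,0,0]
    - [-0.2,0,0,0,0,0,0]
    - [0.2,0,0,0,0,0,0]
    - [1,0,0,0,0,0,0]
  squeeze: 35

```text
time_s: 25.5
eef_pos: [554.2, 78.1, 36.2]
ee_rot: [0.001, 0.703, 0.711, 0.0]
force: [1.0, -0.3, 5.2]
grip_width: 0.621
grip_force: 36.6
```

>>> send_rows:
  targets:
    - [1,0,0,0,0,0,0]
    - [1,0,0,0,0,0,0]
    - [1,0,0,0,0,0,0]
    - [1,0,0,0,0,0,0]
    - [1,0,0,-0.003,0,0,0]
    - [1,0,0,-0.005,0,0,0]
    - [1,0,0,-0.008,0,0,0]
    - [1,0,0,-0.008,0,0,0]
    - [1,0,0,-0.006,0,0,0]
    - [1,0,0,0,0,0,0]

```text
time_s: 26.75
eef_pos: [553.9, 78.1, 66.1]
ee_rot: [0.0, 0.703, 0.711, 0.0]
force: [-0.7, -0.5, -2.0]
grip_width: 0.619
grip_force: 37.1
```

>>> send_rows:
  targets:
    - [1,0,0,0,0,0,0]
    - [1,0,0,0,0,0,0]
    - [1,0,0,0,0,0,0]
    - [1,0,0,0,0,0,0]
    - [1,0,0,0,0,0,0]
    - [1,0,0,0,0,0,0]
    - [1,0,0,0,0,0,0]
    - [1,0,0,0,0,0,0]
    - [1,0,0,0,0,0,0]
    - [1,0,0,0,0,0,0]

```text
time_s: 28.0
eef_pos: [553.7, 78.1, 65.6]
ee_rot: [0.0, 0.703, 0.711, -0.0]
force: [-0.4, 1.1, -3.1]
grip_width: 0.619
grip_force: 37.1
```

```bash
python3 - <<'E'
from h import *
np.set_printoptions(precision=1,suppress=True)
s=ctrl.sense();print(s["eef_pos"],s["force"],s["wrist_torque"].round(3))
E
```

```text
[553.7  78.1  65.6] [-0.4  1.1 -3.1] [-0. -0. -0.]
```

Left tin is light (about 2.5 N). Set it back.

>>> send_rows:
  targets:
    - [1,0,0,0.006,0,0,0]
    - [1,0,0,0.008,0,0,0]
    - [1,0,0,0.007,0,0,0]
    - [1,0,0,0.004,0,0,0]
    - [1,0,0,0.002,0,0,0]
    - [1,0,0,0.001,0,0,0]
    - [1,0,0,0.001,0,0,0]
    - [1,0,0,0.0005,0,0,0]
    - [1,0,0,0,0,0,0]
    - [1,0,0,0,0,0,0]

```text
time_s: 29.25
eef_pos: [553.8, 78.1, 36.3]
ee_rot: [0.0, 0.703, 0.711, 0.0]
force: [0.0, -0.5, -1.5]
grip_width: 0.619
grip_force: 37.1
```

>>> send_rows:
  targets:
    - [1,0,0,0.0007,0,0,0]
    - [1,0,0,0,0,0,0]
    - [0,0,0,0,0,0,0]
    - [-0.3,0,0,0,0,0,0]
    - [-0.5,0,0,0,0,0,0]
    - [-0.7,0,0,0,0,0,0]
    - [-1,0,0,0,0,0,0]
    - [-1,0,0,0,0,0,0]
    - [-1,0,0,-0.01,0,0,0]
    - [-1,0,0,-0.015,0,0,0]

```text
time_s: 30.5
eef_pos: [553.6, 78.2, 61.3]
ee_rot: [-0.0, 0.703, 0.711, -0.0]
force: [-0.0, 0.3, 0.0]
grip_width: 0.997
grip_force: 0.0
```

>>> send_rows:
  targets:
    - [-1,0,0,-0.02,0,0,0]
    - [-1,0,0,-0.025,0,0,0]
    - [-1,0,0,-0.02,0,0,0]
    - [-1,-0.015,0,0,0,0,0]
    - [-1,-0.025,0,0,0,0,0]
    - [-1,-0.025,0,0,0,0,0]
    - [-1,-0.013,0,0,0,0,0]
    - [-1,0,0,0,0,0,0]
    - [-1,0,0,0,0,0,0]
    - [-1,0,0,0,0,0,0]

```text
time_s: 31.75
eef_pos: [554.6, 0.8, 125.3]
ee_rot: [-0.0, 0.703, 0.712, -0.0]
force: [-0.6, -0.4, 0.2]
grip_width: 1.0
grip_force: 0.0
```

```bash
python3 - <<'E'
from h import *
np.set_printoptions(precision=1,suppress=True)
mv([554,0,36],0.01)
for n in("scene","top"):
    p=ctrl.capture(n)
    for q in("tin_left","tin_middle"):
        print(n,q,[(round(b["score"],2),np.round(b["extent"]),) for b in ctrl.boxes_of(q,p)],[(round(b["score"],2),at(p,b["point"],12)[:2]) for b in ctrl.landmark_of(q,p)])
E
```

```text
TCP [554.6   0.8 125.3] tool shift mm [-0.8 -0.6 89.3] rotvec [-0. -0.  0.] q6 -0.223 dq6~ 0.003
scene tin_left [(0.82, array([224., 186.,  18.,  31.]))] [(0.68, array([554.7,  78.9]))]
scene tin_middle [(0.89, array([244., 198.,  19.,  32.])), (0.89, array([282., 174.,  18.,  31.])), (0.83, array([181., 213.,  17.,  32.])), (0.61, array([209., 224.,  24.,  36.])), (0.52, array([261., 213.,  17.,  37.]))] [(0.93, array([717.7, -16. ])), (0.92, array([425.,  -8.])), (0.63, array([554. ,  -8.2])), (0.57, array([384. ,  91.8]))]
top tin_left [(0.62, array([231., 193.,   9.,  18.]))] [(0.49, array([556.8,  81.3]))]
top tin_middle [(0.71, array([240., 145.,  12.,  15.])), (0.52, array([237., 241.,   5.,  11.]))] [(0.64, array([400.7,  91.5])), (0.59, array([ 496.7, -242.3])), (0.56, array([728.2,  20.9]))]
```

>>> send_rows:
  targets:
    - [-1,0,0,0.01,0,0,0]
    - [-1,0,0,0.01,0,0,0]
    - [-1,0,0,0.01,0,0,0]
    - [-1,0,0,0.009,0,0,0]
    - [-1,0,0,0.009,0,0,0]
    - [-1,0,0,0.009,0,0,0]
    - [-1,0,0,0.009,0,0,0]
    - [-1,0,0,0.009,0,0,0]
    - [-1,0,0,0.008,0,0,0]
    - [-1,0,0,0.006,0,0,0]

```text
time_s: 33.5
eef_pos: [554.6, 0.2, 35.9]
ee_rot: [-0.0, 0.703, 0.711, -0.0]
force: [0.1, -0.1, -0.7]
grip_width: 0.997
grip_force: 0.0
```

>>> send_rows:
  targets:
    - [-0.7,0,0,0,0,0,0]
    - [-0.5,0,0,0,0,0,0]
    - [-0.3,0,0,0,0,0,0]
    - [0.2,0,0,0,0,0,0]
    - [1,0,0,0,0,0,0]
    - [1,0,0,0,0,0,0]
    - [1,0,0,0,0,0,0]
    - [1,0,0,0,0,0,0]
    - [1,0,0,0,0,0,0]
    - [1,0,0,0,0,0,0]

```text
time_s: 34.75
eef_pos: [555.2, 0.0, 37.1]
ee_rot: [0.001, 0.703, 0.711, 0.0]
force: [0.6, -0.3, 6.4]
grip_width: 0.619
grip_force: 36.3
```

>>> send_rows:
  targets:
    - [1,0,0,-0.003,0,0,0]
    - [1,0,0,-0.005,0,0,0]
    - [1,0,0,-0.008,0,0,0]
    - [1,0,0,-0.008,0,0,0]
    - [1,0,0,-0.006,0,0,0]
    - [1,0,0,0,0,0,0]
    - [1,0,0,0,0,0,0]
    - [1,0,0,0,0,0,0]
    - [1,0,0,0,0,0,0]
    - [1,0,0,0,0,0,0]

```text
time_s: 36.0
eef_pos: [554.6, 0.1, 66.3]
ee_rot: [-0.0, 0.703, 0.711, -0.0]
force: [-0.8, 0.3, -1.6]
grip_width: 0.614
grip_force: 37.1
```

```bash
python3 - <<'E'
from h import *
np.set_printoptions(precision=1,suppress=True)
for _ in range(4):
    ctrl.capture("top");s=ctrl.sense();print(s["eef_pos"],s["force"])
E
```

```text
[554.6   0.1  66.3] [-0.   0.2 -3.3]
[554.6   0.2  66.4] [-0.2  0.3 -2.8]
[554.6   0.1  66.4] [ 0.2  0.4 -2.3]
[554.5   0.2  66.3] [-0.2  0.4 -2.3]
```

Middle is light too (about 2.6 N). Set it back, then heft the right one.

>>> send_rows:
  targets:
    - [1,0,0,0.006,0,0,0]
    - [1,0,0,0.008,0,0,0]
    - [1,0,0,0.007,0,0,0]
    - [1,0,0,0.004,0,0,0]
    - [1,0,0,0.002,0,0,0]
    - [1,0,0,0.001,0,0,0]
    - [1,0,0,0.001,0,0,0]
    - [1,0,0,0.001,0,0,0]
    - [1,0,0,0,0,0,0]
    - [1,0,0,0,0,0,0]

```text
time_s: 37.45
eef_pos: [554.9, 0.0, 37.1]
ee_rot: [0.0, 0.703, 0.711, 0.0]
force: [-0.9, -0.5, 5.8]
grip_width: 0.618
grip_force: 37.1
```

>>> send_rows:
  targets:
    - [1,0,0,0.0004,0,0,0]
    - [0,0,0,0,0,0,0]
    - [-0.3,0,0,0,0,0,0]
    - [-0.5,0,0,0,0,0,0]
    - [-0.7,0,0,0,0,0,0]
    - [-1,0,0,0,0,0,0]
    - [-1,0,0,0,0,0,0]
    - [-1,0,0,-0.01,0,0,0]
    - [-1,0,0,-0.015,0,0,0]
    - [-1,0,0,-0.025,0,0,0]

```text
time_s: 38.7
eef_pos: [554.4, 0.2, 87.2]
ee_rot: [-0.0, 0.703, 0.711, -0.0]
force: [0.4, 0.6, 0.1]
grip_width: 1.005
grip_force: 0.0
```

>>> send_rows:
  targets:
    - [-1,0,0,-0.025,0,0,0]
    - [-1,0,0,-0.015,0,0,0]
    - [-1,-0.015,0,0,0,0,0]
    - [-1,-0.025,-0.002,0,0,0,0]
    - [-1,-0.025,-0.002,0,0,0,0]
    - [-1,-0.018,0,0,0,0,0]
    - [-1,0,0,0,0,0,0]
    - [-1,0,0,0,0,0,0]
    - [-1,0,0,0,0,0,0]
    - [-1,0,0,0,0,0,0]

```text
time_s: 39.95
eef_pos: [551.6, -82.4, 126.0]
ee_rot: [0.0, 0.703, 0.712, 0.0]
force: [-0.0, 0.2, -1.2]
grip_width: 1.0
grip_force: 0.0
```

```bash
python3 - <<'E'
from h import *
np.set_printoptions(precision=1,suppress=True)
mv([551,-83,36],0.01)
for n in("scene","top"):
    p=ctrl.capture(n)
    for q in("tin_left","tin_middle","tin_right"):
        print(n,q,[(round(b["score"],2),np.round(b["extent"]),) for b in ctrl.boxes_of(q,p)],[(round(b["score"],2),at(p,b["point"],12)[:2]) for b in ctrl.landmark_of(q,p)])
E
```

```text
TCP [551.6 -82.4 126. ] tool shift mm [-0.6 -0.7 90. ] rotvec [ 0. -0.  0.] q6 -0.371 dq6~ 0.003
scene tin_left [(0.79, array([224., 185.,  18.,  33.]))] [(0.92, array([555.7,  76.7]))]
scene tin_middle [(0.94, array([241., 200.,  21.,  31.])), (0.89, array([283., 176.,  18.,  29.])), (0.74, array([207., 226.,  25.,  32.])), (0.7, array([179., 213.,  19.,  32.]))] [(0.92, array([715.5, -21.8])), (0.88, array([421.3,  -9.5])), (0.69, array([395.8,  93.2])), (0.6, array([559.2,   0.9]))]
scene tin_right [(0.91, array([264., 215.,  17.,  34.]))] [(0.71, array([551.3, -85.7]))]
top tin_left [(0.73, array([235., 192.,  12.,  17.]))] [(0.77, array([559. ,  80.4]))]
top tin_middle [(0.77, array([239., 238.,  12.,  18.])), (0.74, array([250., 186.,  17.,  22.]))] [(0.71, array([731.9,   7.9])), (0.62, array([387.8, 101.3])), (0.54, array([558.4,   2.1]))]
top tin_right [] []
```

>>> send_rows:
  targets:
    - [-1,0,0,0.01,0,0,0]
    - [-1,0,0,0.01,0,0,0]
    - [-1,0,0,0.01,0,0,0]
    - [-1,0,0,0.009,0,0,0]
    - [-1,0,0,0.009,0,0,0]
    - [-1,0,0,0.009,0,0,0]
    - [-1,0,0,0.009,0,0,0]
    - [-1,0,0,0.009,0,0,0]
    - [-1,0,0,0.008,0,0,0]
    - [-1,0,0,0.006,0,0,0]

```text
time_s: 41.9
eef_pos: [551.5, -82.9, 36.5]
ee_rot: [-0.0, 0.703, 0.711, -0.0]
force: [0.8, 0.2, 0.1]
grip_width: 0.998
grip_force: 0.0
```

>>> send_rows:
  targets:
    - [-0.7,0,0,0,0,0,0]
    - [-0.5,0,0,0,0,0,0]
    - [-0.3,0,0,0,0,0,0]
    - [0.2,0,0,0,0,0,0]
    - [1,0,0,0,0,0,0]
    - [1,0,0,0,0,0,0]
    - [1,0,0,0,0,0,0]
    - [1,0,0,0,0,0,0]
    - [1,0,0,0,0,0,0]
    - [1,0,0,0,0,0,0]
  squeeze: 45

```text
time_s: 43.15
eef_pos: [552.0, -83.0, 37.7]
ee_rot: [0.001, 0.703, 0.711, 0.0]
force: [-0.6, 0.3, 5.3]
grip_width: 0.615
grip_force: 46.7
```

>>> send_rows:
  targets:
    - [1,0,0,-0.003,0,0,0]
    - [1,0,0,-0.005,0,0,0]
    - [1,0,0,-0.008,0,0,0]
    - [1,0,0,-0.008,0,0,0]
    - [1,0,0,-0.006,0,0,0]
    - [1,0,0,0,0,0,0]
    - [1,0,0,0,0,0,0]
    - [1,0,0,0,0,0,0]
    - [1,0,0,0,0,0,0]
    - [1,0,0,0,0,0,0]

```text
time_s: 44.4
eef_pos: [551.6, -82.9, 66.9]
ee_rot: [-0.0, 0.703, 0.711, -0.0]
force: [0.4, 0.4, -5.5]
grip_width: 0.61
grip_force: 48.4
```

```bash
python3 - <<'E'
from h import *
np.set_printoptions(precision=1,suppress=True)
for _ in range(3):
    ctrl.capture("top");s=ctrl.sense();print(s["eef_pos"],s["force"])
E
```

```text
[551.6 -82.9  66.9] [ 0.6  0.5 -6.5]
[551.6 -82.9  66.9] [-0.1 -0.1 -6.7]
[551.6 -82.9  67. ] [-0.4  0.9 -6.8]
```

Right tin is the heavy one (about 6.6 N). I set it back, release, regrip and raise it 188 mm.

>>> send_rows:
  targets:
    - [1,0,0,0.006,0,0,0]
    - [1,0,0,0.008,0,0,0]
    - [1,0,0,0.007,0,0,0]
    - [1,0,0,0.004,0,0,0]
    - [1,0,0,0.002,0,0,0]
    - [1,0,0,0.001,0,0,0]
    - [1,0,0,0.001,0,0,0]
    - [1,0,0,0.001,0,0,0]
    - [1,0,0,0,0,0,0]
    - [1,0,0,0,0,0,0]

```text
time_s: 45.8
eef_pos: [551.8, -83.0, 37.8]
ee_rot: [0.0, 0.703, 0.711, 0.0]
force: [-3.9, 1.9, 5.8]
grip_width: 0.615
grip_force: 49.2
```

>>> send_rows:
  targets:
    - [0,0,0,0,0,0,0]
    - [-0.4,0,0,0,0,0,0]
    - [-0.6,0,0,0,0,0,0]
    - [-0.6,0,0,0,0,0,0]
    - [-0.6,0,0,0,0,0,0]
    - [-0.3,0,0,0,0,0,0]
    - [0.2,0,0,0,0,0,0]
    - [1,0,0,0,0,0,0]
    - [1,0,0,0,0,0,0]
    - [1,0,0,0,0,0,0]

```text
time_s: 47.05
eef_pos: [551.9, -82.9, 37.4]
ee_rot: [0.0, 0.703, 0.711, 0.0]
force: [-1.0, 1.9, 5.6]
grip_width: 0.612
grip_force: 46.8
```

>>> send_rows:
  targets:
    - [1,0,0,0,0,0,0]
    - [1,0,0,0,0,0,0]
    - [1,0,0,0,0,0,0]
    - [1,0,0,-0.004,0,0,0]
    - [1,0,0,-0.008,0,0,0]
    - [1,0,0,-0.015,0,0,0]
    - [1,0,0,-0.02,0,0,0]
    - [1,0,0,-0.02,0,0,0]
    - [1,0,0,-0.02,0,0,0]
    - [1,0,0,-0.02,0,0,0]

```text
time_s: 48.3
eef_pos: [551.5, -82.9, 145.4]
ee_rot: [0.0, 0.703, 0.711, 0.0]
force: [0.0, 1.2, -6.4]
grip_width: 0.612
grip_force: 48.6
```

>>> send_rows:
  targets:
    - [1,0,0,-0.02,0,0,0]
    - [1,0,0,-0.02,0,0,0]
    - [1,0,0,-0.018,0,0,0]
    - [1,0,0,-0.012,0,0,0]
    - [1,0,0,-0.007,0,0,0]
    - [1,0,0,-0.004,0,0,0]
    - [1,0,0,0,0,0,0]
    - [1,0,0,0,0,0,0]
    - [1,0,0,0,0,0,0]
    - [1,0,0,0,0,0,0]

```text
time_s: 49.55
eef_pos: [551.5, -82.9, 224.8]
ee_rot: [-0.0, 0.703, 0.711, -0.0]
force: [0.0, 0.3, -6.3]
grip_width: 0.616
grip_force: 48.6
```

```bash
python3 - <<'E'
from h import *
np.set_printoptions(precision=1,suppress=True)
s=ctrl.sense();print(s["time_s"],s["eef_pos"],s["force"],s["grip_force"],s["dq"])
p=ctrl.capture("scene");print("exp base px held",proj(p,(551,-84,200)),"lid",proj(p,(551,-84,293)))
for p in(p,ctrl.capture("top")):
    for q in("tin_left","tin_middle","tin_right","cover","timer","salt_shaker","mug_b"):
        print(q,[(round(b["score"],2),np.round(b["extent"]),) for b in ctrl.boxes_of(q,p)],[(round(b["score"],2),np.round(b["point"]),at(p,b["point"],12 if q[:3]=="tin" else 0)[:2]) for b in ctrl.landmark_of(q,p)])
E
```

```text
49.55 [551.5 -82.9 224.8] [ 0.   0.3 -6.3] 48.63396587781608 [ 0. -0.  0. -0. -0.  0.]
exp base px held [270.1 194.2] lid [270.8 167.2]
tin_left [(0.79, array([225., 187.,  19.,  29.]))] [(0.98, array([232., 211.]), array([558.1,  85.8]))]
tin_middle [(0.76, array([208., 223.,  26.,  36.])), (0.75, array([241., 198.,  21.,  32.])), (0.75, array([278., 173.,  21.,  34.])), (0.57, array([179., 215.,  18.,  32.]))] [(0.95, array([287., 199.]), array([723.3,  -3.3])), (0.92, array([218., 250.]), array([422. ,  -1.7])), (0.82, array([249., 229.]), array([543. ,  -9.3])), (0.77, array([188., 236.]), array([393.2, 103.8])), (0.65, array([382., 313.]), array([ 574.3, -455.2]))]
tin_right [(0.71, array([261., 162.,  20.,  42.]))] [(0.74, array([269., 196.]), array([690.5,  46.5]))]
cover [(0.88, array([246., 244., 101.,  92.])), (0.53, array([361., 272.,  40.,  48.]))] [(0.6, array([296., 287.]), array([ 488.3, -241.6]))]
timer [(0.49, array([136., 166.,  20.,  19.]))] [(0.49, array([147., 178.]), array([469.8, 430.4]))]
salt_shaker [] [(0.55, array([311., 210.]), array([746.6, -87. ]))]
mug_
[... 251 characters left out ...]
)), (0.7, array([253., 188.,  12.,  18.])), (0.62, array([241., 146.,  13.,  19.]))] [(0.77, array([244., 248.]), array([396.8, 102.4])), (0.65, array([260., 201.]), array([553.2,  -0.8]))]
tin_right [(0.63, array([232., 195.,  16.,  18.]))] [(0.62, array([329., 199.]), array([ 493.2, -255.5]))]
cover [(0.92, array([305., 157.,  46.,  83.]))] [(0.64, array([326., 198.]), array([ 502.1, -247.9]))]
timer [(0.67, array([142., 240.,  13.,  22.])), (0.66, array([357., 143.,  28.,  32.]))] [(0.69, array([149., 251.]), array([476.7, 443.6]))]
salt_shaker [(0.7, array([141., 239.,  18.,  22.]))] []
mug_b [(0.59, array([352., 144.,  35.,  33.]))] [(0.77, array([366., 162.]), array([ 596. , -440.1]))]
```

```bash
python3 -c "
from rig import ctrl
print(ctrl.finish_job())"
```

```text
the job is handed in; nothing more can be done
None
```

I handed the job in at about 50 s: the cover lies flat on the worktop, all three tins were hefted left to right, and the right tin was heaviest (about 6.6 N against 2.5 to 3 N), so it is held upright about 20 cm up with the other two standing in their places; one early close on the cover bar shut on nothing and was redone lower.

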